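# Make up two digger pin kits

### The arm

A 6-joint arm with a two-finger parallel gripper is mounted at the origin on the work surface. World frame = base frame: x ahead of the robot, y to its left, z up, the work surface at z = 0. Lengths are in mm, angles in rad, forces in N, time in s.
With the tool pointing down it reaches from about 300 to 775 mm from the base axis. Payload 14.6 kg.
Tool frame: the origin (TCP) lies at the very end of the fingers, on their centre line; the grasp point (between the pads) lies 19 mm behind it; z points along the fingers, y is the direction in which the jaws open and shut (so a half turn about z gives the same grasp; the last joint's range is limited). The gripper opens to 94 mm and grips with 3 to 60 N. Pads are 16 mm wide; open, the fingers measure 119 mm over their backs; the gripper's body (75 mm by 177 mm) begins 78 mm behind the grasp point.
Start: joints at [-0.067, 0.3, 1.521, -0, 1.321, -0.067], TCP at [549.99, -0.002, 205.446] pointing down, gripper open.
Joint ranges: [-3.03, 3.03], [-0.79, 2.21], [0.23, 2.52], [-1.04, 4.18], [0, 3.07], [-2.55, 2.55]. Speed limits (rad/s): [2.22, 2.22, 2.57, 3.14, 3.14, 3.14].

### API

Orientations are given as [roll, pitch, yaw] about the fixed x, y, z axes, in that order (R = Rz(yaw) Ry(pitch) Rx(roll)).
In Python, from cell import manip gives the robot as it stands.
- The arm moves only by the shell command python3 -m inch 'ROWS' [FORCE]. ROWS is a JSON object of lists of equal length, an entry for each row: "grip": the opening, from -1 (shut) to 1 (fully open), so that 0 is half open; "travel": the shift along the world's x, y, z in cm, a list of three; "turn": the turn, a rotation vector about the world's x, y, z in degrees, a list of three. A call has 1 to 10 rows; each row is the pose to reach, as a shift and turn from the pose measured when the call began; what a row does not reach only later rows make up. A row lasts 1/8 s, in which the tool goes at most 62.5 mm and 10.7 degrees, less where a joint would pass 70% of its speed; a pose out of reach is approached as far as the arm can. A call with a gripper value outside its range is refused whole. The fingers move at their own pace and stop on an object; FORCE is the grip in N (left out, the last holds). Time passes only in rows, so rows that repeat a pose let the fingers close. It gives the time, the measured TCP pose, the force and the opening at its end, in the units of the state.
- manip.read_state(): the state, without advancing time (a new reading comes with each control period).
- manip.camera(name): name is "scene" or "side" or "wrist"; returns (picture, depth): 400x640x3 uint8, red, green, blue; 400x640 float32, mm along the optical axis (not along the pixel's ray), 0 where there is no reading.
- manip.calibration(name): a dict with "fx", "fy", "cx", "cy" (pixels), "world_from_camera" (4x4, takes a point from camera to world coordinates). Camera axes: x right, y up, looking along -z (the intrinsics and any distortion apply to the point x, -y, -z); pixel columns grow to the right and rows downward; lengths in mm; the calibration is good to about 2 mm. A picture is of the moment at which its call begins: read the wrist's pose just before it. calibration takes no time and is no camera call; for the wrist camera it gives the pose at the moment of the call.
- manip.sign_off(): hands the job in, once; it reports no verdict.
Trained networks look in the newest picture that a camera, given by its name, has taken for a name from the list of things; names that differ only in an ending like _2 or _b are one class to them, and where a whole thing is asked for, a point or a joint stands for the part that bears it (a point fixed in the world has none). Each returns a list of dicts, best first, with "p" (0 to 1); they miss things now and then, are a little off and sometimes report something else, mostly with a low value. They report only what shows in the picture. A call takes as long as a camera call. They do not tell look-alikes from the thing itself.
- manip.look_for(camera, label): "bbox" ([left, top, right, bottom] in pixels, round what is visible of it).
The state is a dict: "clock": time; "joints": joint angles; "qd": joint speeds; "effort": joint torques, N m; "eef_pos": TCP position; "eef_rot": TCP orientation; "wrist_force": force on the tool from outside, world axes, zero at the start; "moment": the same for the moment, N m; "finger_gap": finger opening in mm.
Only numpy, scipy, OpenCV 4.12 (cv2) and the standard library are available. Lean on these libraries where they do the work, as an engineer would, in place of code of your own. Each camera call takes 0.05 s, during which the arm holds its last target.

### The job

Make up the two pin kits on the parts counter. On the thick pin stack the wide dark ring first, then the steel bushing, then the black cap over the pin's end, closed side up; on the slim pin stack the square plate first, then the small collar. Seat every part fully down on what lies below it, let go of it all, and leave the oil filter, the bin of bolts and the digging tooth where they are.

Things in the scene. Friction and masses are not known exactly. Their poses are not given: they have to be found in the camera images.
- thick_pin: The thick bare-steel pin, fixed upright in the middle of a square dark steel plate 64 x 64 x 8 mm lying on the counter. Pin 26 mm in diameter, its top 60 mm above the counter with the last 5 mm tapering to 18 mm. Origin on the pin's axis at counter height (underside of the plate), z up. Takes the wide ring, bushing and cap. Parts rest on the plate's top, 8 mm above the counter.
- slim_pin: The slim bare-steel pin, fixed upright in the middle of a square dark steel plate 64 x 64 x 8 mm lying on the counter. Pin 16 mm in diameter, its top 50 mm above the counter with the last 5 mm tapering to 8 mm. Origin on the pin's axis at counter height (underside of the plate), z up. Takes the square plate and small collar. Parts rest on the plate's top, 8 mm above the counter.
- wear_ring_c (a point): Centre (half-way up) of the wide dark steel ring lying flat: outer diameter 60 mm, bore 32 mm right through, 18 mm high, about 0.27 kg. z is its axis, up.
- bushing_c (a point): Centre (half-way up) of the bushing, a bright steel tube standing on end: outer diameter 46 mm, bore 32 mm right through, 26 mm high, about 0.16 kg. z is its axis, up.
- cap_c (a point): Centre (half-way up) of the round black plastic cap, lying closed side up: outer diameter 54 mm, 18 mm high, with a blind bore of 32 mm, 12 mm deep, open downwards. About 60 g. z is its axis, towards the closed top. It sits with its rim on the bushing, the pin's end inside it.
- square_plate_c (a point): Centre (half-way up) of the square dark steel plate lying flat: 52 x 52 mm, 14 mm high, with a round 22 mm hole right through its middle, about 0.26 kg. x and y run along its sides, z up.
- collar_c (a point): Centre (half-way up) of the small collar, a bright thick-walled steel ring standing on end: outer diameter 40 mm, bore 22 mm right through, 22 mm high, about 0.15 kg. z is its axis, up.
- filter: Bystander: loose white oil filter canister standing upright, 76 mm in diameter, 118 mm high. Origin at the centre of its underside. Leave alone.
- bolt_bin: Bystander: loose open blue plastic bin with bolts, 80 (x) x 150 (y) x 60 mm high. Origin at the centre of its underside. Leave alone.
- tooth: Bystander: loose grey cast digging tooth lying on the counter, about 160 mm long (x), 66 mm wide, 52 mm high. Origin under its middle, on the counter, pointed end to its +x. Leave alone.
There are look-alikes about, which are no part of the job. What is shaped like the part that bears wear_ring_c but orange is not meant.

How it is judged:
By the outcome, as a careful person would: the job done as asked, in the order asked, and still so for the second after the job is handed in, with the robot touching nothing.
It also fails if it takes over 122 s, if anything falls off the work surface, if the arm or the gripper's body presses on something with over 40 N, if the wrist force passes 120 N, or if a joint passes its speed limit or range.

## Working session

There is one attempt and no reset: what is moved stays moved. The work goes in short steps, Python scripts to look and compute and a shell command to move; the robot and the scene stay as the last step left them, time stands still between calls to the robot, and variables do not carry over. Pictures are saved under pics/ and viewed, and the job is handed in when it is done.

```bash
ls; mkdir -p pics; python3 - <<'E'
from cell import manip
import cv2
print(manip.read_state())
for n in ["scene","side","wrist"]:
    p,d=manip.camera(n); cv2.imwrite(f"pics/{n}0.png",p[:,:,::-1])
    import numpy as np; np.save(f"pics/{n}0.npy",d)
    c=manip.calibration(n); print(n,c)
E
```

```text
pics
{'clock': 0.0, 'joints': array([-6.65641288e-02,  3.00472763e-01,  1.52160119e+00, -9.62978662e-06,
        1.32068851e+00, -6.65885023e-02]), 'qd': array([-1.30238454e-03, -1.43782947e-03, -2.68693051e-04,  5.81974857e-04,
        5.18386386e-05,  2.21323782e-03]), 'effort': array([-1.53750298e-03, -5.31805658e+01, -3.52735734e+01,  7.07558286e-02,
        2.43994006e-02, -4.79655944e-05]), 'eef_pos': array([5.49731276e+02, 3.21788672e-02, 2.04876910e+02]), 'eef_rot': array([-3.14042481e+00, -6.85316620e-05,  1.57082305e+00]), 'wrist_force': array([0.45716933, 0.02587441, 0.18518274]), 'moment': array([-0.03432571, -0.02008207, -0.04521788]), 'finger_gap': 94.32631442276342}
scene {'fx': 373.62225893681534, 'fy': 373.62225893681534, 'cx': 315.7217132635068, 'cy': 193.81029018978654, 'world_from_camera': array([[ 2.19050918e-01, -7.24006973e-01,  6.54087607e-01,
         1.39462237e+03],
       [ 9.75645600e-01,  1.70435070e-01, -1.38085301e-01,
        -1.77930347e+02],
       [-1.15047461e-02,  6.68405408e-01,  7.43708176e-01,
         9.27209981e+02],
       [ 0.00000000e+00,
[... 302 characters left out ...]
-7.28772929e-01,  6.63897767e-01,
         8.66490499e+02],
       [-2.05820270e-02,  6.75878904e-01,  7.36725245e-01,
         1.04550512e+03],
       [ 0.00000000e+00,  0.00000000e+00,  0.00000000e+00,
         1.00000000e+00]])}
wrist {'fx': 325.803997512638, 'fy': 325.803997512638, 'cx': 320.5901537467533, 'cy': 198.51031314274124, 'world_from_camera': array([[ 9.99999663e-01, -5.30287205e-04, -6.26769901e-04,
         5.49129056e+02],
       [ 6.85065203e-04,  9.59693854e-01,  2.81046681e-01,
         8.05106214e+01],
       [ 4.52471763e-04, -2.81047016e-01,  9.59693894e-01,
         3.84865494e+02],
       [ 0.00000000e+00,  0.00000000e+00,  0.00000000e+00,
         1.00000000e+00]])}
```

View pics/scene0.png

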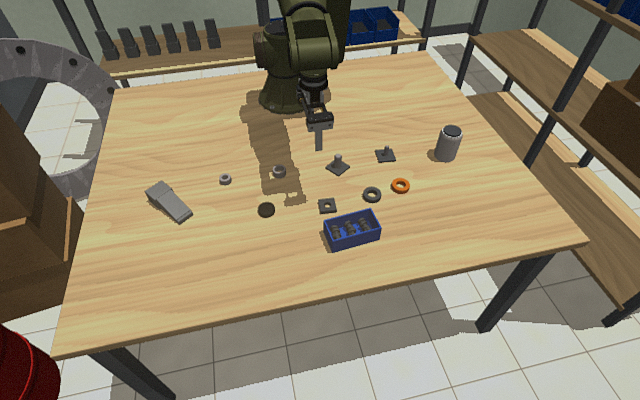

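View pics/side0.png

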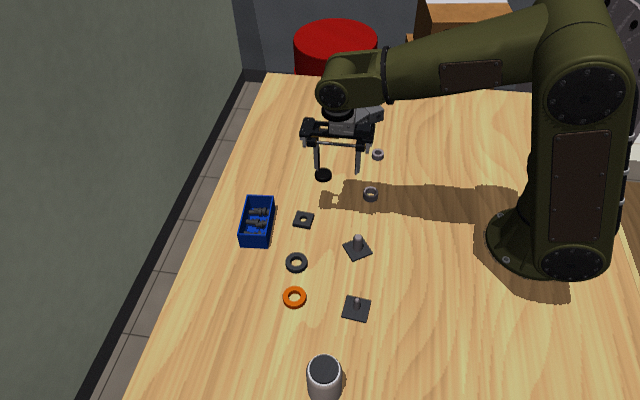

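View pics/wrist0.png

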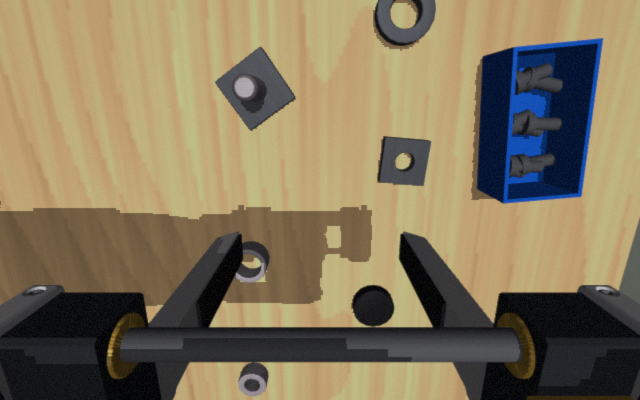

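```bash
cat > h.py <<'E'
import numpy as np, cv2
from cell import manip
def cloud(d,c):
    v,u=np.mgrid[0:400,0:640]
    x=(u-c["cx"])/c["fx"]*d; y=(v-c["cy"])/c["fy"]*d
    P=np.stack([x,-y,-d,np.ones_like(d)],-1)@c["world_from_camera"].T
    P=P[...,:3].copy(); P[d<=0]=np.nan
    return P
def clusters(P,zmin=5,zmax=130,xr=(300,800),yr=(-400,400)):
    m=(P[...,2]>zmin)&(P[...,2]<zmax)&(P[...,0]>xr[0])&(P[...,0]<xr[1])&(P[...,1]>yr[0])&(P[...,1]<yr[1])
    n,l,st,ce=cv2.connectedComponentsWithStats(m.astype(np.uint8))
    for i in range(1,n):
        if st[i,4]<15: continue
        p=P[l==i]; zt=np.percentile(p[:,2],97); t=p[p[:,2]>zt-5]
        r=cv2.minAreaRect(t[:,:2].astype(np.float32))
        cc,rad=cv2.minEnclosingCircle(t[:,:2].astype(np.float32))
        print("px",ce[i].round(),st[i,4],"ztop %.1f"%zt,"rect",np.round(r[0],1),np.round(r[1],1),round(r[2]),"circ",np.round(cc,1),round(rad,1))
E
python3 - <<'E'
from h import *
for n in ["scene","side","wrist"]:
    d=np.load(f"pics/{n}0.npy"); P=cloud(d,manip.calibration(n)); print(n)
    Z=P[...,2]; g=(abs(Z)<12)&(P[...,0]>350)&(P[...,0]<700)&(abs(P[...,1])<300); print("table z",np.nanmedian(Z[g]),np.nanstd(Z[g]))
    clusters(P)
for n in ["scene","wrist"]:
    for l in ["thick_pin","slim_pin","wear_ring_c","bushing_c","cap_c","square_plate_c","collar_c"]:
        print(n,l,[(np.round(b["bbox"]).tolist(),round(b["p"],2)) for b in manip.look_for(n,l)])
E
```

```text
scene
table z 2.4093415829177616 2.255781355312946
px [385. 154.] 254 ztop 49.5 rect [459.4 279.8] [11.  13.2] 72 circ [458.9 278.3] 7.7
px [337. 165.] 302 ztop 62.1 rect [476.3  94. ] [22.5 21.8] 44 circ [475.7  95. ] 12.6
px [279. 171.] 159 ztop 30.4 rect [ 460.8 -110.3] [43.7 42.3] 55 circ [ 458.7 -109.6] 23.5
px [225. 178.] 120 ztop 27.2 rect [ 454.7 -294.9] [35.5 37.9] 6 circ [ 454.8 -295.9] 20.4
px [400. 185.] 214 ztop 23.2 rect [618.  274.8] [56.  57.1] 77 circ [618.2 276.4] 30.4
px [371. 194.] 224 ztop 23.0 rect [633.2 168.9] [55.4 59.7] 70 circ [633.5 168.7] 30.8
px [327. 205.] 235 ztop 19.3 rect [643.5  16.2] [51.6 53.2] 86 circ [642.8  15.9] 36.2
px [266. 209.] 216 ztop 23.3 rect [ 617.6 -176.9] [48.6 50.4] 36 circ [ 617.5 -177.3] 26.8
px [350. 223.] 1121 ztop 62.7 rect [766.6  59.3] [ 77.2 150.9] 5 circ [765.6  59.3] 83.0
side
table z 1.1718097208035942 2.71096341243195
px [378. 154.] 127 ztop 26.6 rect [ 454.1 -293.5] [38.7 37. ] 56 circ [ 455.7 -294.7] 21.5
px [323. 174.] 201 ztop 22.7 rect [ 619.2 -173.9] [50.6 47.6] 58 circ [ 620.8 -176. ] 27.8
px [370. 193.] 185 ztop
[... 1489 characters left out ...]
382.0, 202.0], 0.7), ([389.0, 180.0, 409.0, 192.0], 0.62)]
scene bushing_c [([277.0, 164.0, 288.0, 176.0], 0.68), ([216.0, 173.0, 231.0, 186.0], 0.19)]
scene cap_c [([257.0, 202.0, 276.0, 217.0], 0.52)]
scene square_plate_c [([316.0, 199.0, 337.0, 213.0], 0.48), ([435.0, 123.0, 463.0, 158.0], 0.41)]
scene collar_c [([218.0, 171.0, 233.0, 184.0], 0.65)]
wrist thick_pin [([218.0, 44.0, 294.0, 130.0], 0.91)]
wrist slim_pin []
wrist wear_ring_c [([374.0, 0.0, 436.0, 46.0], 0.95)]
wrist bushing_c [([238.0, 239.0, 270.0, 282.0], 0.82)]
wrist cap_c [([350.0, 283.0, 391.0, 324.0], 0.96)]
wrist square_plate_c [([377.0, 137.0, 432.0, 186.0], 0.68)]
wrist collar_c [([238.0, 363.0, 264.0, 395.0], 0.58)]
```

```bash
python3 - <<'E'
import cv2,numpy as np
a=cv2.imread("pics/scene0.png")[150:230,300:420]; b=cv2.imread("pics/side0.png")[200:320,270:390]
a=cv2.resize(a,None,fx=3,fy=3,interpolation=2); b=cv2.resize(b,None,fx=3,fy=3,interpolation=2)
o=np.zeros((360,720,3),np.uint8); o[:240,:360]=a;o[:,360:]=b
cv2.imwrite("pics/crop0.png",o)
from h import *
for n in ["scene","side"]:
    P=cloud(np.load(f"pics/{n}0.npy"),manip.calibration(n)); clusters(P,yr=(350,700))
E
```

```text
px [448. 143.] 784 ztop 121.9 rect [504. 489.] [58.5 59.2] 39 circ [502.1 488.3] 32.4
px [324. 378.] 1460 ztop 120.7 rect [505.7 489.7] [60.8 58.4] 88 circ [506.7 490.8] 32.8
```

View pics/crop0.png

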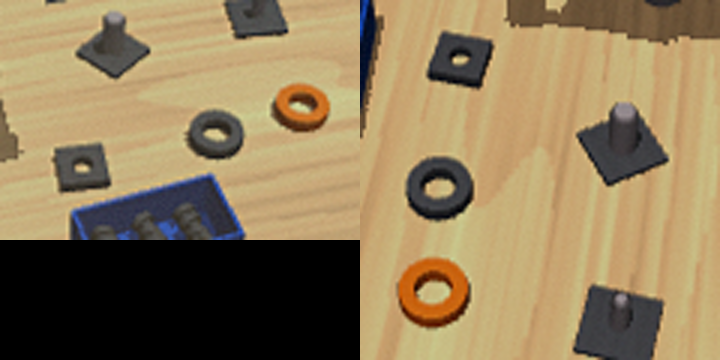

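```bash
python3 -m inch '{"grip":[1,1,1,1,1,1,1],"travel":[[3,6,-3],[6,12,-6],[8.5,16.9,-9],[8.5,16.9,-12],[8.5,16.9,-12],[8.5,16.9,-12],[8.5,16.9,-12]],"turn":[[0,0,0],[0,0,0],[0,0,0],[0,0,0],[0,0,0],[0,0,0],[0,0,0]]}' 30
python3 - <<'E'
from h import *
c=manip.calibration("wrist");p,d=manip.camera("wrist");cv2.imwrite("pics/w1.png",p[:,:,::-1]); s=manip.read_state();print(s["eef_pos"],s["eef_rot"])
clusters(cloud(d,c),zmax=75)
E
```

```text
clock: 1.72
eef_pos: [635.7, 168.1, 87.8]
eef_rot: [3.139, -0.0, 1.57]
wrist_force: [0.9, -0.5, 0.8]
finger_gap: 93.8
[635.61858476 168.18791348  87.54366133] [ 3.13887274e+00 -5.03053178e-04  1.56971943e+00]
px [80. 57.] 8441 ztop 48.5 rect [459.9 279.8] [15.5 14.8] 83 circ [459.3 280.1] 8.2
px [296.  62.] 4344 ztop 19.9 rect [618.1 275.4] [58.8 59. ] 45 circ [617.9 275.4] 29.9
px [320. 203.] 3283 ztop 19.7 rect [634.8 170.1] [58.8 58.9] 67 circ [634.8 169.9] 29.8
px [142. 274.] 3667 ztop 36.0 rect [482.8 102.3] [ 9.  23.6] 50 circ [479.9  98.9] 11.8
px [490. 263.] 4289 ztop 61.2 rect [765.5 132.2] [69.2  5.7] 5 circ [765.4 134. ] 34.6
px [489. 307.] 57 ztop 6.1 rect [791.7  66.7] [ 9.5 13.8] 49 circ [791.   66.2] 7.2
px [426. 320.] 91 ztop 27.0 rect [731.1  62.2] [1.  6.9] 0 circ [731.1  62.2] 3.5
px [491. 318.] 25 ztop 26.5 rect [785.   66.3] [2.5 1.9] 72 circ [785.4  66.1] 1.4
px [330. 371.] 1080 ztop 15.8 rect [644.2   2.6] [26.  52.1] 86 circ [644.5   2.7] 28.4
px [443. 381.] 1359 ztop 61.1 rect [735.4  36. ] [ 4.7 40.6] 5 circ [734.4  35.9] 20.3
```

View pics/w1.png

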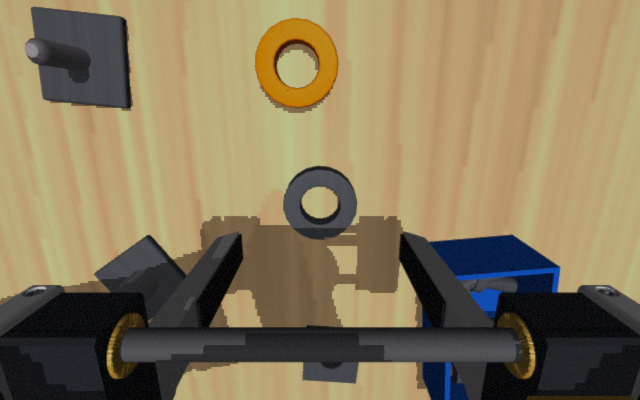

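The wrist view shows the dark ring at (320,203) between the fingers and the orange look-alike at (296,62). Next I descend on the dark one.

```bash
python3 -m inch '{"grip":[1,1,1,1,1,-1,-1,-1,-1,-1],"travel":[[-0.1,0.2,-4],[-0.1,0.2,-7],[-0.1,0.2,-8.3],[-0.1,0.2,-8.4],[-0.1,0.2,-8.4],[-0.1,0.2,-8.4],[-0.1,0.2,-8.4],[-0.1,0.2,-8.4],[-0.1,0.2,-8.4],[-0.1,0.2,-8.4]],"turn":[[0,0,0],[0,0,0],[0,0,0],[0,0,0],[0,0,0],[0,0,0],[0,0,0],[0,0,0],[0,0,0],[0,0,0]]}' 30
python3 -m inch '{"grip":[-1,-1,-1,-1],"travel":[[0,0,0],[0,0,0],[0,0,0],[0,0,0]],"turn":[[0,0,0],[0,0,0],[0,0,0],[0,0,0]]}' 30
```

```text
clock: 3.02
eef_pos: [634.7, 170.2, 3.6]
eef_rot: [3.139, -0.001, 1.57]
wrist_force: [0.5, 0.5, 1.3]
finger_gap: 58.8
clock: 3.52
eef_pos: [634.7, 170.2, 3.6]
eef_rot: [3.139, -0.001, 1.57]
wrist_force: [0.4, 0.4, 0.4]
finger_gap: 58.6
```

```bash
python3 -m inch '{"grip":[-1,-1,-1,-1,-1,-1,-1,-1],"travel":[[0,0,3],[0,0,8],[-4,-2,8.6],[-8,-4,8.6],[-12,-6,8.6],[-15.7,-7.5,8.6],[-15.7,-7.5,8.6],[-15.7,-7.5,8.6]],"turn":[[0,0,0],[0,0,0],[0,0,0],[0,0,0],[0,0,0],[0,0,0],[0,0,0],[0,0,0]]}' 
cat > w.py <<'E'
import sys
from h import *
c=manip.calibration("wrist");p,d=manip.camera("wrist");cv2.imwrite(f"pics/{sys.argv[1]}.png",p[:,:,::-1]); s=manip.read_state();print(s["eef_pos"].round(2),s["eef_rot"].round(4),s["wrist_force"].round(1),round(s["finger_gap"],1))
P=cloud(d,c);np.save(f"pics/{sys.argv[1]}.npy",P)
clusters(P,zmin=float(sys.argv[2]) if len(sys.argv)>2 else 5,zmax=float(sys.argv[3]) if len(sys.argv)>3 else 130)
E
python3 w.py w2 
```

```text
clock: 4.53
eef_pos: [478.2, 95.4, 89.8]
eef_rot: [3.138, -0.001, 1.57]
wrist_force: [-0.2, -0.2, -2.9]
finger_gap: 58.4
[478.36  95.43  89.68] [ 3.1383e+00 -6.0000e-04  1.5698e+00] [ 0.4  0.4 -3.8] 58.3
px [323.   1.] 50 ztop 8.8 rect [478.4 246. ] [ 1.6 15.8] 87 circ [478.5 246.4] 7.9
px [514.   1.] 43 ztop 10.7 rect [616.5 246.1] [ 1.4 16.2] 89 circ [616.5 246.8] 8.1
px [320. 235.] 12493 ztop 124.9 rect [477.6  94.8] [82.9 18.5] 0 circ [477.6 102.7] 41.5
px [625. 234.] 3909 ztop 37.0 rect [731.7  49.5] [ 4.5 58.4] 6 circ [731.7  49.5] 29.2
px [510. 276.] 2168 ztop 16.0 rect [645.4  21.2] [43.7 53.3] 85 circ [645.8  20.8] 33.8
px [303. 389.] 886 ztop 27.0 rect [460.1 -91.8] [12.5 38.6] 89 circ [460. -98.] 19.3
```

View pics/w2.png

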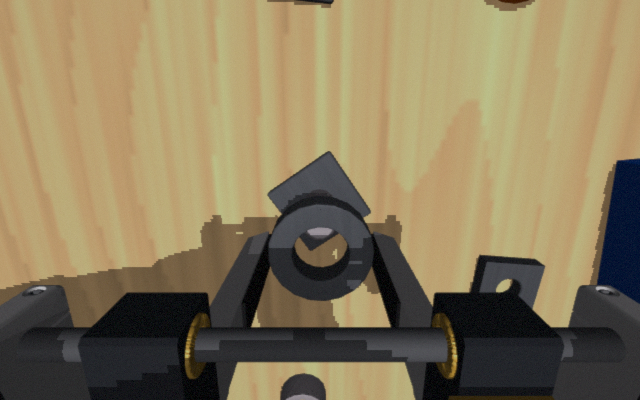

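```bash
python3 - <<'E'
import numpy as np,cv2
P=np.load("pics/w2.npy");p=P[190:305,265:378].reshape(-1,3)
t=p[(p[:,2]>98)&(p[:,2]<112)]; h=np.histogram(t[:,2],np.arange(98,113));print(h[0])
t=t[(t[:,2]>102)&(abs(t[:,0]-478)<26)];print(cv2.minEnclosingCircle(t[:,:2].astype(np.float32)),cv2.minAreaRect(t[:,:2].astype(np.float32)),np.percentile(t[:,2],[5,50,95]))
E
```

```text
[  98  104  120  112  179  715 3048 1938  128   26   12   27   16   24]
((477.56610107421875, 95.0577163696289), 29.980083465576172) ((478.0039367675781, 95.1807632446289), (59.629398345947266, 51.97697067260742), 89.94291687011719) [103.43883042 104.74208547 105.7404192 ]
```

```bash
python3 -m inch '{"grip":[-1,-1,-1,-1,-1,-1,-1],"travel":[[-0.1,0,-1.5],[-0.1,0,-3],[-0.1,0,-4.5],[-0.1,0,-6],[-0.1,0,-7.2],[-0.1,0,-7.7],[-0.1,0,-7.7]],"turn":[[0,0,0],[0,0,0],[0,0,0],[0,0,0],[0,0,0],[0,0,0],[0,0,0]]}'
```

```text
clock: 5.45
eef_pos: [477.5, 95.5, 12.6]
eef_rot: [3.138, -0.001, 1.57]
wrist_force: [-0.2, 0.1, -3.3]
finger_gap: 58.8
```

```bash
python3 -m inch '{"grip":[-1,1,1,1,1,1,1,1],"travel":[[0,0,-0.1],[0,0,-0.1],[0,0,-0.1],[0,0,-0.1],[0,0,2],[0,0,5],[0,0,8.5],[0,0,8.5]],"turn":[[0,0,0],[0,0,0],[0,0,0],[0,0,0],[0,0,0],[0,0,0],[0,0,0],[0,0,0]]}'
python3 w.py w3 5 75
```

```text
clock: 6.45
eef_pos: [478.7, 95.6, 99.9]
eef_rot: [3.134, -0.001, 1.57]
wrist_force: [-0.5, -0.4, 0.0]
finger_gap: 94.0
[477.84  95.5   98.25] [ 3.1364e+00 -9.0000e-04  1.5698e+00] [-0.5  0.2 -0.6] 94.3
px [308.   2.] 280 ztop 9.5 rect [463.1 247.6] [ 4.2 47.4] 89 circ [463.1 248.2] 23.7
px [505.   2.] 219 ztop 18.6 rect [616.6 246.3] [ 2.3 19.4] 87 circ [616.6 247.2] 9.7
px [318. 199.] 5333 ztop 60.8 rect [476.7  95.6] [24.2 24.7] 90 circ [476.7  95.3] 12.7
px [619. 230.] 5501 ztop 47.8 rect [732.   50.5] [ 3.5 59.8] 6 circ [731.8  50.5] 29.9
px [498. 276.] 2533 ztop 16.0 rect [645.1  16.4] [53.3 53.3] 86 circ [645.2  21.7] 33.6
px [302. 385.] 1090 ztop 27.1 rect [459.9 -96.7] [20.4 45. ] 89 circ [ 459.7 -106.6] 22.5
```

View pics/w3.png

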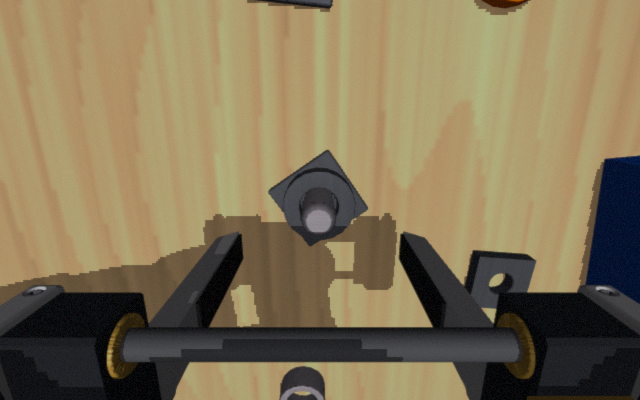

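Ring seated on the thick pin at (318,205). Now the bushing.

```bash
python3 -m inch '{"grip":[1,1,1,1,1,1,1,1],"travel":[[-0.5,-5,0],[-1,-10,0],[-1.5,-15,0],[-1.8,-20.5,-1],[-1.8,-20.5,-3],[-1.8,-20.5,-3.5],[-1.8,-20.5,-3.5],[-1.8,-20.5,-3.5]],"turn":[[0,0.3,0],[0,0.3,0],[0,0.3,0],[0,0.3,0],[0,0.3,0],[0,0.3,0],[0,0.3,0],[0,0.3,0]]}'
python3 w.py w4 5 75
```

```text
clock: 7.5
eef_pos: [460.2, -109.0, 63.7]
eef_rot: [3.141, -0.001, 1.571]
wrist_force: [0.4, -0.0, 0.3]
finger_gap: 93.8
[ 460.18 -109.1    63.72] [ 3.1408e+00 -6.0000e-04  1.5708e+00] [-0.  -0.4  0.2] 93.9
px [599.  40.] 5486 ztop 16.0 rect [644.4  12. ] [44.5 53.9] 86 circ [644.5  10.7] 33.4
px [321. 219.] 2372 ztop 27.5 rect [ 459.8 -109.8] [45.2 44.8] 29 circ [ 459.7 -110. ] 23.0
px [235. 243.] 240 ztop 74.9 rect [ 410.3 -107.1] [ 9.  20.5] 35 circ [ 406.8 -109.5] 10.2
px [406. 243.] 236 ztop 74.8 rect [ 508.7 -106.9] [20.5  9.1] 54 circ [ 512.1 -109.3] 10.2
px [512. 283.] 2179 ztop 19.7 rect [ 613.  -168.7] [53.8 35.7] 30 circ [ 617.3 -176.2] 27.0
px [313. 393.] 451 ztop 18.8 rect [ 452.6 -279. ] [ 7.2 29.5] 90 circ [ 452.6 -282.6] 14.8
```

View pics/w4.png

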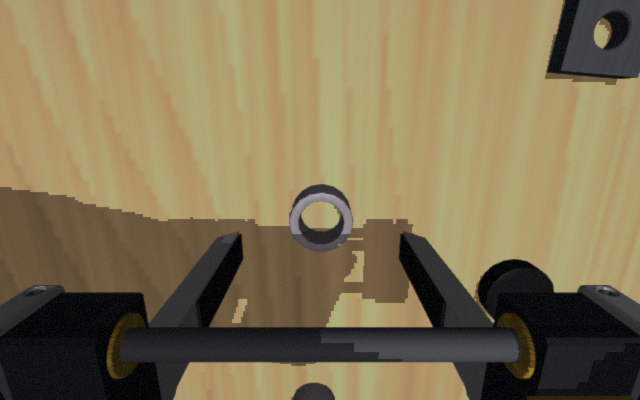

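```bash
python3 -m inch '{"grip":[1,1,1,1,-1,-1,-1,-1,-1,-1],"travel":[[0,-0.1,-3],[0,-0.1,-5.5],[0,-0.1,-5.8],[0,-0.1,-5.8],[0,-0.1,-5.8],[0,-0.1,-5.8],[0,-0.1,-5.8],[0,-0.1,-5.8],[0,-0.1,-5.8],[0,-0.1,-5.8]],"turn":[[0,0,0],[0,0,0],[0,0,0],[0,0,0],[0,0,0],[0,0,0],[0,0,0],[0,0,0],[0,0,0],[0,0,0]]}' 30
python3 -m inch '{"grip":[-1,-1,-1,-1],"travel":[[0,0,0],[0,0,0],[0,0,0],[0,0,0]],"turn":[[0,0,0],[0,0,0],[0,0,0],[0,0,0]]}' 30
```

```text
clock: 8.8
eef_pos: [460.2, -110.1, 5.7]
eef_rot: [3.141, -0.001, 1.571]
wrist_force: [-0.1, 0.6, 0.2]
finger_gap: 44.8
clock: 9.3
eef_pos: [460.2, -110.1, 5.7]
eef_rot: [3.141, -0.001, 1.571]
wrist_force: [0.1, 0.1, 0.7]
finger_gap: 44.6
```

```bash
python3 -m inch '{"grip":[-1,-1,-1,-1,-1,-1,-1,-1,-1],"travel":[[0,0,4],[0,2,8.4],[0.5,6,8.4],[1,11,8.4],[1.5,16,8.4],[1.7,20.5,8.4],[1.7,20.5,8.4],[1.7,20.5,8.4],[1.7,20.5,8.4]],"turn":[[0,0,0],[0,0,0],[0,0,0],[0,0,0],[0,0,0],[0,0,0],[0,0,0],[0,0,0],[0,0,0]]}'
python3 w.py w5 5 130
python3 - <<'E'
import numpy as np,cv2
P=np.load("pics/w5.npy");p=P[190:310,265:378].reshape(-1,3)
t=p[(p[:,2]>106)&(p[:,2]<120)]; h=np.histogram(t[:,2],np.arange(106,121));print(h[0])
z=106.5+np.argmax(h[0]);t=t[(abs(t[:,2]-z)<2)&(abs(t[:,0]-477)<20)];print(z,cv2.minEnclosingCircle(t[:,:2].astype(np.float32)),cv2.minAreaRect(t[:,:2].astype(np.float32)))
E
```

```text
clock: 10.42
eef_pos: [477.2, 93.9, 89.7]
eef_rot: [3.141, -0.001, 1.569]
wrist_force: [-0.2, 0.1, -2.2]
finger_gap: 44.8
[477.22  93.98  89.72] [ 3.1410e+00 -5.0000e-04  1.5693e+00] [-0.4 -0.  -2.6] 44.6
px [321. 229.] 10709 ztop 125.2 rect [476.6  93.6] [68.9 18.1] 0 circ [476.6 101.4] 34.5
px [626. 235.] 3619 ztop 34.9 rect [732.6  46.3] [ 3.7 57.4] 5 circ [732.6  46.3] 28.7
px [512. 282.] 2878 ztop 16.0 rect [645.   16.6] [53.  54.2] 85 circ [644.8  17.6] 36.5
[ 124  146  225  759 1438  389   43   36   37   44   47   33   35   31]
110.5 ((476.583984375, 94.2245101928711), 22.8671875) ((477.0029602050781, 94.28314208984375), (39.983375549316406, 45.24549865722656), 0.016336770728230476)
```

View pics/w5.png

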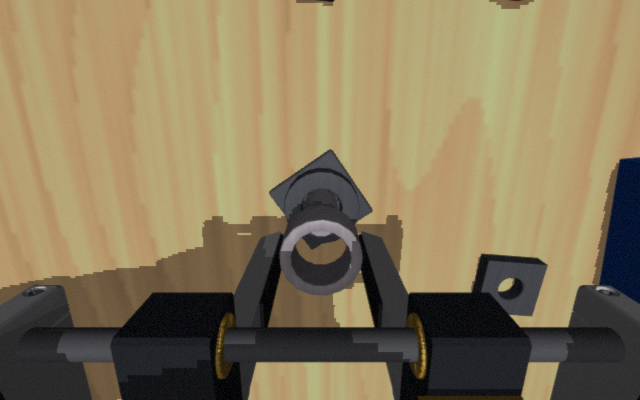

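```bash
python3 -m inch '{"grip":[-1,-1,-1,-1,-1,-1],"travel":[[0,0.1,-1],[0,0.1,-2.5],[0,0.1,-4],[0,0.1,-5.2],[0,0.1,-5.7],[0,0.1,-5.7]],"turn":[[0,0,0],[0,0,0],[0,0,0],[0,0,0],[0,0,0],[0,0,0]]}'
```

```text
clock: 11.22
eef_pos: [477.2, 95.0, 32.5]
eef_rot: [3.141, -0.001, 1.569]
wrist_force: [-0.5, 0.2, -0.8]
finger_gap: 44.7
```

```bash
python3 -m inch '{"grip":[-1,1,1,1,1,1,1,1],"travel":[[0,0,-0.1],[0,0,-0.1],[0,0,-0.1],[0,0,-0.1],[0,0,2],[0,0,4],[0,0,6],[0,0,6]],"turn":[[0,0,0],[0,0,0],[0,0,0],[0,0,0],[0,0,0],[0,0,0],[0,0,0],[0,0,0]]}'
python3 w.py w6 5 75
```

```text
clock: 12.22
eef_pos: [477.9, 95.1, 93.5]
eef_rot: [3.139, -0.001, 1.569]
wrist_force: [-0.6, -0.2, -0.1]
finger_gap: 94.0
[477.36  95.04  92.52] [ 3.1403e+00 -7.0000e-04  1.5694e+00] [-0.1 -0.7  0.6] 94.3
px [319.   1.] 100 ztop 9.5 rect [473.4 246.4] [ 2.2 26.8] 89 circ [473.5 247.1] 13.4
px [512.   1.] 77 ztop 13.2 rect [617.1 246. ] [ 1.5 16.9] 90 circ [617.1 246.7] 8.4
px [320. 202.] 5778 ztop 60.9 rect [476.9  95.3] [24.6 24.9] 48 circ [476.8  95.4] 12.8
px [623. 233.] 4337 ztop 39.9 rect [732.3  47.6] [ 3.7 55.9] 5 circ [732.2  47.6] 28.0
px [503. 278.] 2471 ztop 15.9 rect [645.   16.7] [52.4 53.2] 85 circ [645.5  20.6] 33.6
```

View pics/w6.png

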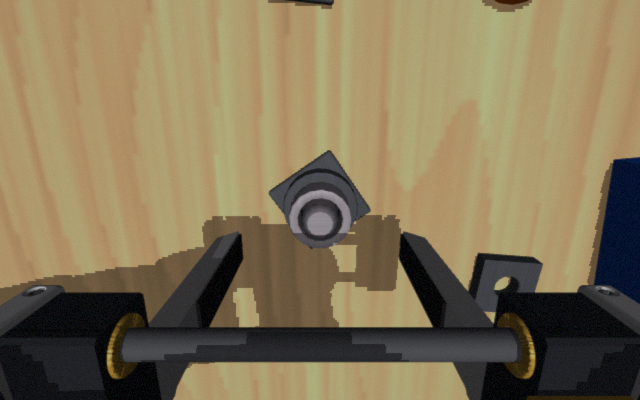

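Bushing sits round the pin at (320,218). Next the cap.

```bash
python3 -m inch '{"grip":[1,1,1,1,1,1,1,1,1,1],"travel":[[2,-5,0],[5,-10,0],[8,-15,0],[11,-20,0],[13,-25,0],[14.1,-27.2,-1],[14.1,-27.2,-3],[14.1,-27.2,-3],[14.1,-27.2,-3],[14.1,-27.2,-3]],"turn":[[0,0,0],[0,0,0],[0,0,0],[0,0,0],[0,0,0],[0,0,0],[0,0,0],[0,0,0],[0,0,0],[0,0,0]]}'
python3 w.py w7 5 75
```

```text
clock: 13.52
eef_pos: [618.6, -176.3, 63.3]
eef_rot: [3.139, -0.0, 1.57]
wrist_force: [-0.9, -0.8, 0.7]
finger_gap: 93.9
[ 618.61 -176.49   63.29] [ 3.1393e+00 -3.0000e-04  1.5701e+00] [ 0.5 -0.6 -0.1] 94.3
px [320. 215.] 4103 ztop 19.7 rect [ 618. -177.] [53.7 53.2] 73 circ [ 618.1 -177.1] 27.2
px [235. 243.] 257 ztop 74.7 rect [ 568.7 -174.8] [ 9.3 20.9] 34 circ [ 565.  -177.2] 10.5
px [406. 243.] 244 ztop 74.8 rect [ 667.2 -174.3] [20.3  9.3] 55 circ [ 670.7 -176.8] 10.1
```

View pics/w7.png

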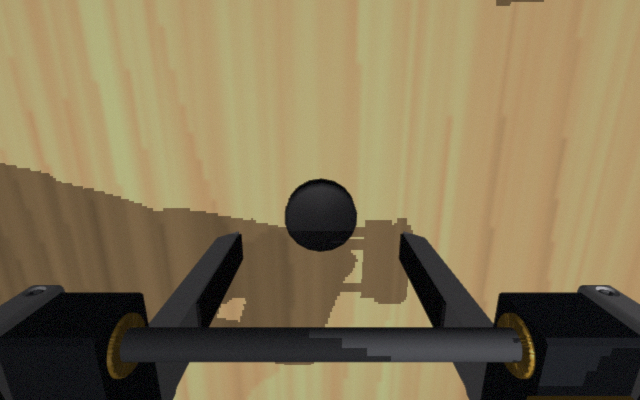

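Cap at (320,215), centred at (618,-177), closed side up.

```bash
python3 -m inch '{"grip":[1,1,1,1,-1,-1,-1,-1,-1,-1],"travel":[[-0.1,-0.1,-3],[-0.1,-0.1,-5.5],[-0.1,-0.1,-5.9],[-0.1,-0.1,-5.9],[-0.1,-0.1,-5.9],[-0.1,-0.1,-5.9],[-0.1,-0.1,-5.9],[-0.1,-0.1,-5.9],[-0.1,-0.1,-5.9],[-0.1,-0.1,-5.9]],"turn":[[0,0,0],[0,0,0],[0,0,0],[0,0,0],[0,0,0],[0,0,0],[0,0,0],[0,0,0],[0,0,0],[0,0,0]]}' 20
python3 -m inch '{"grip":[-1,-1,-1,-1],"travel":[[0,0,0],[0,0,0],[0,0,0],[0,0,0]],"turn":[[0,0,0],[0,0,0],[0,0,0],[0,0,0]]}' 20
```

```text
clock: 14.82
eef_pos: [617.7, -177.5, 4.4]
eef_rot: [3.139, -0.0, 1.57]
wrist_force: [-0.4, -0.3, 1.2]
finger_gap: 53.3
clock: 15.32
eef_pos: [617.7, -177.5, 4.4]
eef_rot: [3.139, -0.0, 1.57]
wrist_force: [0.6, 0.0, 0.1]
finger_gap: 53.3
```

```bash
python3 -m inch '{"grip":[-1,-1,-1,-1,-1,-1,-1,-1,-1,-1],"travel":[[0,0,4],[-1,2,8.6],[-4,7,8.6],[-7,12,8.6],[-10,18,8.6],[-12,23,8.6],[-14.1,27.3,8.6],[-14.1,27.3,8.6],[-14.1,27.3,8.6],[-14.1,27.3,8.6]],"turn":[[0,0,0],[0,0,0],[0,0,0],[0,0,0],[0,0,0],[0,0,0],[0,0,0],[0,0,0],[0,0,0],[0,0,0]]}'
python3 w.py w8 5 130
python3 - <<'E'
import numpy as np,cv2
P=np.load("pics/w8.npy");p=P[190:310,265:378].reshape(-1,3)
t=p[(p[:,2]>96)&(p[:,2]<120)]; h=np.histogram(t[:,2],np.arange(96,121));print(h[0])
z=96.5+np.argmax(h[0]);t=t[(abs(t[:,2]-z)<2)&(abs(t[:,0]-477)<24)];print(z,cv2.minEnclosingCircle(t[:,:2].astype(np.float32)),cv2.minAreaRect(t[:,:2].astype(np.float32)))
E
```

```text
clock: 16.58
eef_pos: [477.1, 94.6, 90.3]
eef_rot: [3.139, -0.0, 1.569]
wrist_force: [0.3, 0.0, -0.4]
finger_gap: 53.7
[477.06  94.61  90.27] [ 3.1392e+00 -2.0000e-04  1.5687e+00] [-0.8 -0.2 -0.6] 53.7
px [328.   0.] 22 ztop 8.7 rect [481.7 245.6] [10.1  1.1] 0 circ [481.7 246. ] 5.0
px [320. 232.] 12256 ztop 125.0 rect [476.4  94.1] [77.4 18.3] 0 circ [476.4 102.3] 38.7
px [625. 234.] 3771 ztop 36.2 rect [732.2  47.5] [ 3.7 59.6] 6 circ [732.2  47.5] 29.8
px [512. 278.] 2463 ztop 15.9 rect [645.3  16.8] [52.  54.3] 85 circ [645.2  17. ] 36.9
[  77   71   39   51   55  112  372 1384 3538 1249   62   27   38   18
   25   26   32   26   30   30   31   21   33   28]
104.5 ((476.4837646484375, 95.13607788085938), 26.944866180419922) ((477.0008544921875, 95.144775390625), (53.485652923583984, 47.95439529418945), 89.94320678710938)
```

View pics/w8.png

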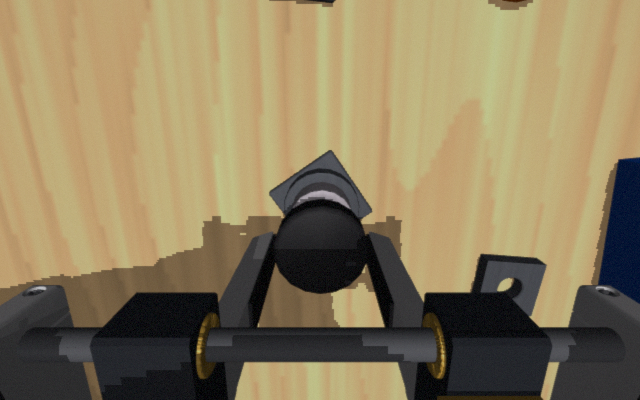

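```bash
python3 -m inch '{"grip":[-1,-1,-1,-1,-1,-1],"travel":[[0,0,-0.8],[0,0,-1.6],[0,0,-2.4],[0,0,-3.1],[0,0,-3.4],[0,0,-3.4]],"turn":[[0,0,0],[0,0,0],[0,0,0],[0,0,0],[0,0,0],[0,0,0]]}'
```

```text
clock: 17.38
eef_pos: [477.0, 94.7, 56.3]
eef_rot: [3.139, -0.0, 1.569]
wrist_force: [-0.1, 0.2, 0.1]
finger_gap: 53.4
```

```bash
python3 -m inch '{"grip":[-1,1,1,1,1,1,1,1],"travel":[[0,0,-0.1],[0,0,-0.1],[0,0,-0.1],[0,0,-0.1],[0,0,2],[0,0,4],[0,0,5],[0,0,5]],"turn":[[0,0,0],[0,0,0],[0,0,0],[0,0,0],[0,0,0],[0,0,0],[0,0,0],[0,0,0]]}'
python3 w.py w9 5 85
```

```text
clock: 18.38
eef_pos: [477.2, 94.7, 106.6]
eef_rot: [3.138, -0.0, 1.569]
wrist_force: [0.1, -0.1, -1.0]
finger_gap: 94.0
[476.91  94.65 105.97] [ 3.1395e+00 -2.0000e-04  1.5688e+00] [-0.5  0.1  0.2] 93.9
px [307.   2.] 352 ztop 9.6 rect [459.  247.8] [ 5.3 55.6] 90 circ [459.1 248.9] 27.9
px [504.   3.] 238 ztop 18.9 rect [616.3 246.7] [ 2.3 22.8] 88 circ [616.3 247.9] 11.4
px [320. 205.] 6516 ztop 71.6 rect [476.4  95.2] [53.  53.6] 0 circ [476.4  95. ] 27.2
px [618. 228.] 5988 ztop 51.1 rect [732.1  49.4] [ 3.7 61.6] 5 circ [732.1  49.4] 30.8
px [497. 273.] 2638 ztop 16.0 rect [645.2  16.4] [53.2 53.4] 85 circ [645.1  20.4] 33.9
```

View pics/w9.png

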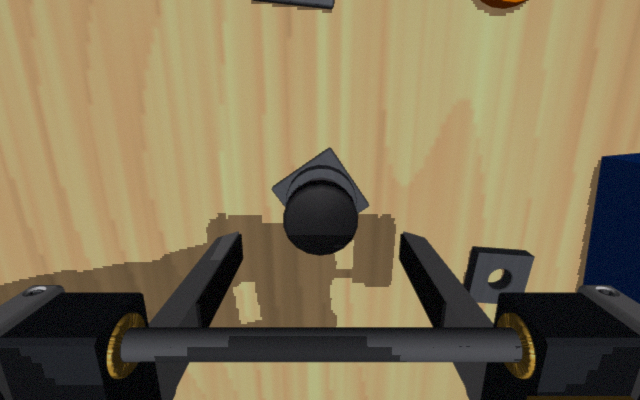

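Cap centred and level (top about 70 mm), so the thick pin kit is stacked. Next the square plate.

```bash
python3 -m inch '{"grip":[1,1,1,1,1,1,1,1],"travel":[[4,-2,0],[8,-4,0],[13,-6,0],[16.8,-7.8,-2],[16.8,-7.8,-4.5],[16.8,-7.8,-4.5],[16.8,-7.8,-4.5],[16.8,-7.8,-4.5]],"turn":[[0,0,0],[0,0,0],[0,0,-3],[0,0,-5],[0,0,-5],[0,0,-5],[0,0,-5],[0,0,-5]]}'
python3 w.py w10 5 75
python3 - <<'E'
import numpy as np,cv2
P=np.load("pics/w10.npy");t=P[np.isfinite(P).all(-1)];t=t[(abs(t[:,0]-645)<35)&(abs(t[:,1]-16)<35)&(t[:,2]>11)&(t[:,2]<20)]
print(cv2.minAreaRect(t[:,:2].astype(np.float32)))
E
```

```text
clock: 19.42
eef_pos: [645.2, 16.9, 62.3]
eef_rot: [3.138, -0.0, 1.482]
wrist_force: [-0.2, -0.5, -0.3]
finger_gap: 94.1
[645.23  16.86  62.16] [ 3.1378e+00 -3.0000e-04  1.4819e+00] [0.9 0.7 0.3] 94.2
px [490. 142.] 23839 ztop 61.2 rect [768.3  58.6] [ 75.9 150.8] 5 circ [765.   58.4] 82.1
px [ 59. 131.] 11711 ztop 71.0 rect [492.4  89.6] [51.9 22.7] 71 circ [482.4  93. ] 26.0
px [524. 102.] 46 ztop 6.3 rect [794.1  84.7] [6.3 7.5] 32 circ [794.3  84.5] 4.7
px [500. 103.] 26 ztop 6.1 rect [777.6  86.4] [3.4 6.7] 85 circ [777.6  85.7] 3.4
px [509. 106.] 19 ztop 6.2 rect [784.2  83.7] [3.4 4.8] 85 circ [784.3  83.7] 2.9
px [484. 113.] 51 ztop 6.3 rect [766.1  80.6] [9.  6.3] 81 circ [766.4  80.4] 4.8
px [528. 111.] 16 ztop 6.0 rect [797.4  78.6] [2.  4.9] 46 circ [797.3  78.5] 2.5
px [527. 121.] 50 ztop 6.5 rect [797.4  71.4] [ 7.  10.1] 24 circ [796.5  71.2] 5.4
px [520. 171.] 27 ztop 6.4 rect [795.4  36. ] [6.7 4.3] 14 circ [795.6  35.1] 3.6
px [321. 215.] 4352 ztop 15.8 rect [645.2  16.2] [52.6 52.2] 85 circ [645.1  16.4] 36.5
px [235. 243.] 287 ztop 74.8 rect [596.1  23.2] [ 9.4 20.5] 30 circ [592.   20.8] 10.2
px [406. 243.] 267 ztop 74.6 rect [694.   14.3] [20.8  9.2] 51 circ [697.3  11.5] 10.4
((645.151123046875, 16.19392204284668), (52.58620071411133, 52.225921630859375), 85.4950180053711)
```

View pics/w10.png

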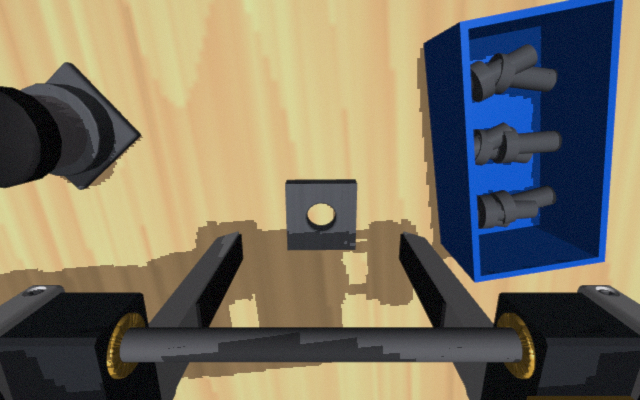

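```bash
python3 -m inch '{"grip":[1,1,1,1,-1,-1,-1,-1,-1,-1],"travel":[[0,-0.1,-3],[0,-0.1,-5.4],[0,-0.1,-5.8],[0,-0.1,-5.8],[0,-0.1,-5.8],[0,-0.1,-5.8],[0,-0.1,-5.8],[0,-0.1,-5.8],[0,-0.1,-5.8],[0,-0.1,-5.8]],"turn":[[0,0.2,0],[0,0.2,0],[0,0.2,0],[0,0.2,0],[0,0.2,0],[0,0.2,0],[0,0.2,0],[0,0.2,0],[0,0.2,0],[0,0.2,0]]}' 30
python3 -m inch '{"grip":[-1,-1,-1,-1],"travel":[[0,0,0],[0,0,0],[0,0,0],[0,0,0]],"turn":[[0,0,0],[0,0,0],[0,0,0],[0,0,0]]}' 30
```

```text
clock: 20.72
eef_pos: [645.3, 15.8, 4.3]
eef_rot: [3.141, 0.0, 1.482]
wrist_force: [0.6, -0.1, 1.5]
finger_gap: 51.9
clock: 21.22
eef_pos: [645.3, 15.8, 4.2]
eef_rot: [3.141, 0.0, 1.482]
wrist_force: [-0.2, 0.3, 0.4]
finger_gap: 51.5
```

```bash
python3 -m inch '{"grip":[-1,-1,-1,-1,-1,-1,-1,-1,-1,-1],"travel":[[0,0,4],[-1,2,8.8],[-4,7,8.8],[-8,12,8.8],[-12,17,8.8],[-16,22,8.8],[-18.6,26.4,8.8],[-18.6,26.4,8.8],[-18.6,26.4,8.8],[-18.6,26.4,8.8]],"turn":[[0,0,0],[0,0,0],[0,0,2],[0,0,5],[0,0,5],[0,0,5],[0,0,5],[0,0,5],[0,0,5],[0,0,5]]}'
python3 w.py w11 5 130
python3 - <<'E'
import numpy as np,cv2
P=np.load("pics/w11.npy");p=P[180:310,265:378].reshape(-1,3)
t=p[(p[:,2]>96)&(p[:,2]<120)]; h=np.histogram(t[:,2],np.arange(96,121));print(h[0])
z=96.5+np.argmax(h[0]);t=t[(abs(t[:,2]-z)<2)&(abs(t[:,0]-460)<24)];print(z,cv2.minAreaRect(t[:,:2].astype(np.float32)))
E
```

```text
clock: 22.48
eef_pos: [459.8, 278.9, 92.1]
eef_rot: [3.141, 0.0, 1.568]
wrist_force: [0.6, 0.3, -2.9]
finger_gap: 51.6
[459.85 278.86  92.08] [3.1414e+00 3.0000e-04 1.5675e+00] [ 0.2 -0.7 -3.2] 51.5
px [320. 231.] 12231 ztop 124.5 rect [459.3 278.4] [18.4 76. ] 90 circ [459.4 286.1] 38.0
px [511. 206.] 3743 ztop 19.9 rect [617.3 276. ] [59.1 59.4] 35 circ [618.  275.7] 30.5
px [339. 380.] 2661 ztop 54.5 rect [475.8 118.2] [28.1  9. ] 3 circ [475.9 115.8] 14.2
[  90   93   94   93  156 1544 3939 1192   58   35   33   25   31   34
   30   24   30   36   26   30   31   34   26   32]
102.5 ((460.0009460449219, 279.24688720703125), (47.99212646484375, 53.03757858276367), 0.0030977216083556414)
```

View pics/w11.png

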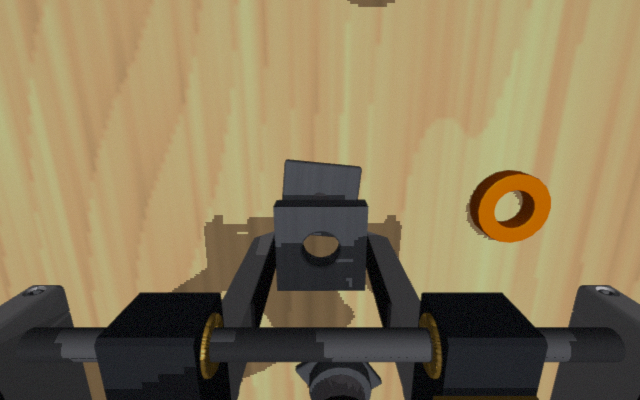

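```bash
python3 -m inch '{"grip":[-1,-1,-1,-1,-1,-1,-1,-1],"travel":[[0,0.1,-1.5],[0,0.1,-3],[0,0.1,-4.2],[0,0.1,-5.5],[0,0.1,-6.7],[0,0.1,-7.6],[0,0.1,-7.9],[0,0.1,-7.9]],"turn":[[0,0,0],[0,0,0],[0,0,0],[0,0,0],[0,0,0],[0,0,0],[0,0,0],[0,0,0]]}'
```

```text
clock: 23.52
eef_pos: [459.9, 279.9, 13.1]
eef_rot: [3.141, 0.0, 1.567]
wrist_force: [0.0, 0.2, -2.2]
finger_gap: 51.9
```

```bash
python3 -m inch '{"grip":[-1,1,1,1,1,1,1,1],"travel":[[0,0,-0.1],[0,0,-0.1],[0,0,-0.1],[0,0,-0.1],[0,0,2],[0,0,5],[0,0,8],[0,0,8]],"turn":[[0,0,0],[0,0,0],[0,0,0],[0,0,0],[0,0,0],[0,0,0],[0,0,0],[0,0,0]]}'
python3 w.py w12 5 75
```

```text
clock: 24.52
eef_pos: [460.9, 280.4, 95.1]
eef_rot: [3.138, -0.002, 1.568]
wrist_force: [0.0, -0.0, 0.2]
finger_gap: 94.0
[460.15 280.05  93.48] [ 3.1400e+00 -5.0000e-04  1.5675e+00] [ 0.1  0.3 -0.7] 94.5
px [318. 200.] 5366 ztop 48.7 rect [458.5 280.5] [14.9 15.6] 54 circ [458.1 280.2] 8.1
px [506. 207.] 3618 ztop 19.9 rect [617.5 275.9] [59.  59.4] 84 circ [617.5 275.9] 30.1
px [337. 380.] 2625 ztop 55.9 rect [477.2 119.5] [ 7.5 33.1] 86 circ [477.  115.9] 16.5
```

View pics/w12.png

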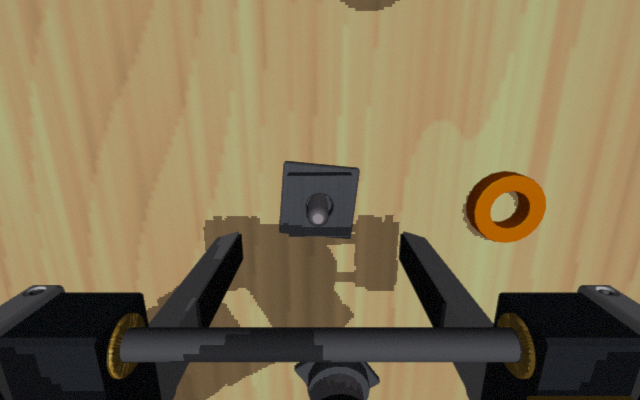

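Plate is down on the slim pin at (320,203). Now the collar.

```bash
python3 -m inch '{"grip":[1,1,1,1,1,1,1,1,1,1],"travel":[[0,-3,3],[0,-9,4],[0,-15,4],[0,-21,4],[0,-27,4],[0,-33,4],[0,-39,4],[0,-45,4],[0,-51,3],[-0.6,-57.6,0]],"turn":[[0,0,0],[0,0,0],[0,0,0],[0,0,0],[0,0,0],[0,0,0],[0,0,0],[0,0,0],[0,0,0],[0,0,0]]}'
python3 -m inch '{"grip":[1,1,1,1],"travel":[[0,0,-2],[0,0,-3],[0,0,-3],[0,0,-3]],"turn":[[0,0,0],[0,0,0],[0,0,0],[0,0,0]]}'
python3 w.py w13 5 75
```

```text
clock: 25.82
eef_pos: [454.8, -288.8, 96.7]
eef_rot: [3.139, -0.0, 1.567]
wrist_force: [0.9, -0.3, 0.8]
finger_gap: 94.2
clock: 26.32
eef_pos: [455.3, -288.4, 67.4]
eef_rot: [3.139, 0.0, 1.568]
wrist_force: [0.7, 0.3, -0.3]
finger_gap: 93.8
[ 455.3  -288.51   67.55] [3.1385e+00 6.0000e-04 1.5683e+00] [0.3 1.4 0. ] 94.1
px [318. 224.] 1967 ztop 23.7 rect [ 453.  -295.7] [38.7 38.9] 44 circ [ 452.9 -296.1] 20.0
px [238. 242.] 143 ztop 74.7 rect [ 406.6 -287.6] [ 6.7 19.3] 25 circ [ 403.5 -289. ] 9.6
px [403. 242.] 126 ztop 74.7 rect [ 502.7 -287.4] [18.7  6.9] 64 circ [ 505.7 -288.8] 9.4
```

View pics/w13.png

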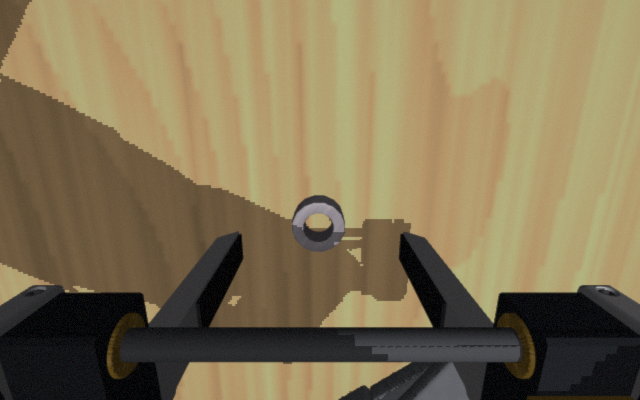

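```bash
python3 -m inch '{"grip":[1,1,1,1,1,-1,-1,-1,-1,-1],"travel":[[-0.2,-0.7,-2],[-0.2,-0.7,-4.5],[-0.2,-0.7,-6.1],[-0.2,-0.7,-6.1],[-0.2,-0.7,-6.1],[-0.2,-0.7,-6.1],[-0.2,-0.7,-6.1],[-0.2,-0.7,-6.1],[-0.2,-0.7,-6.1],[-0.2,-0.7,-6.1]],"turn":[[0,0.2,0],[0,0.2,0],[0,0.2,0],[0,0.2,0],[0,0.2,0],[0,0.2,0],[0,0.2,0],[0,0.2,0],[0,0.2,0],[0,0.2,0]]}' 30
python3 -m inch '{"grip":[-1,-1,-1,-1],"travel":[[0,0,0],[0,0,0],[0,0,0],[0,0,0]],"turn":[[0,0,0],[0,0,0],[0,0,0],[0,0,0]]}' 30
```

```text
clock: 27.62
eef_pos: [453.3, -295.5, 6.6]
eef_rot: [-3.141, 0.001, 1.568]
wrist_force: [-0.4, -0.3, -0.4]
finger_gap: 47.1
clock: 28.12
eef_pos: [453.3, -295.5, 6.6]
eef_rot: [-3.141, 0.001, 1.568]
wrist_force: [1.1, -0.6, 0.1]
finger_gap: 39.0
```

```bash
python3 -m inch '{"grip":[-1,-1,-1,-1,-1,-1,-1,-1,-1,-1],"travel":[[0,0,5],[0,2,10],[0,8,10],[0,14,10],[0,20,10],[0,26,10],[0,32,10],[0,38,10],[0,44,10],[0,50,10]],"turn":[[0,0,0],[0,0,0],[0,0,0],[0,0,0],[0,0,0],[0,0,0],[0,0,0],[0,0,0],[0,0,0],[0,0,0]]}'
```

```text
clock: 29.38
eef_pos: [452.9, 206.4, 106.6]
eef_rot: [-3.141, 0.001, 1.568]
wrist_force: [1.2, -0.9, -1.8]
finger_gap: 38.8
```

```bash
python3 -m inch '{"grip":[-1,-1,-1,-1,-1],"travel":[[0.3,4,0],[0.6,7.4,-1],[0.6,7.4,-2],[0.6,7.4,-2],[0.6,7.4,-2]],"turn":[[0,0,0],[0,0,0],[0,0,0],[0,0,0],[0,0,0]]}'
python3 w.py w14 5 130
python3 - <<'E'
import numpy as np,cv2
P=np.load("pics/w14.npy");p=P[180:310,265:378].reshape(-1,3)
t=p[(p[:,2]>90)&(p[:,2]<115)]; h=np.histogram(t[:,2],np.arange(90,116));print(h[0])
z=90.5+np.argmax(h[0]);t=t[(abs(t[:,2]-z)<2)&(abs(t[:,0]-459)<18)];print(z,cv2.minAreaRect(t[:,:2].astype(np.float32)))
E
```

```text
clock: 30.0
eef_pos: [459.1, 279.7, 86.9]
eef_rot: [-3.142, 0.001, 1.567]
wrist_force: [0.6, -0.2, -1.6]
finger_gap: 38.9
[459.23 279.77  87.08] [3.1413e+00 5.0000e-04 1.5672e+00] [ 0.1  0.1 -1.6] 38.4
px [320. 226.] 9924 ztop 125.8 rect [458.5 279.1] [18.6 62.8] 90 circ [458.5 287.3] 31.4
px [515. 209.] 3889 ztop 19.9 rect [617.5 276.2] [59.4 59. ] 30 circ [617.3 275.2] 30.6
px [339. 381.] 2673 ztop 44.6 rect [477.2 114. ] [ 9.8 35.4] 89 circ [477.1 109.4] 17.7
[  80   85   87   97   97   88  109   99  116  122  123  356 1288  912
  109   42   47   39   41   55   43   47   49   48   39]
102.5 ((458.9974365234375, 279.4205322265625), (39.751365661621094, 35.89187240600586), 88.89772033691406)
```

View pics/w14.png

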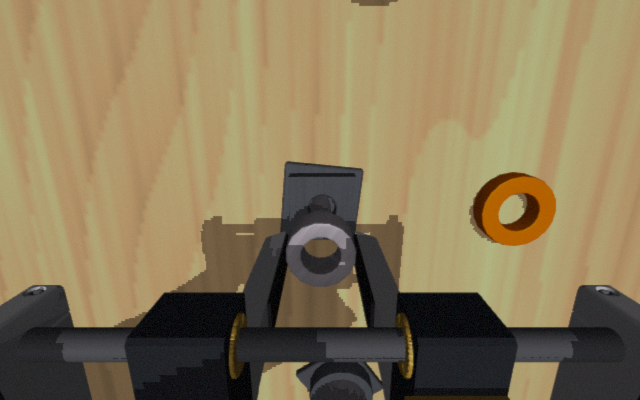

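```bash
python3 -m inch '{"grip":[-1,-1,-1,-1,-1,-1],"travel":[[0,0.1,-1.2],[0,0.1,-2.5],[0,0.1,-4],[0,0.1,-5.3],[0,0.1,-5.8],[0,0.1,-5.8]],"turn":[[0,0,0],[0,0,0],[0,0,0],[0,0,0],[0,0,0],[0,0,0]]}'
```

```text
clock: 30.8
eef_pos: [459.3, 280.8, 29.0]
eef_rot: [3.141, 0.001, 1.567]
wrist_force: [0.0, -0.3, -1.5]
finger_gap: 38.3
```

```bash
python3 -m inch '{"grip":[-1,1,1,1,1,1,1,1,1],"travel":[[0,0,-0.1],[0,0,-0.1],[0,0,-0.1],[0,0,-0.1],[0,0,2],[0,0,5],[0,0,9],[0,0,12],[0,0,12]],"turn":[[0,0,0],[0,0,0],[0,0,0],[0,0,0],[0,0,0],[0,0,0],[0,0,0],[0,0,0],[0,0,0]]}'
python3 -m inch '{"grip":[1,1,1,1,1],"travel":[[3,-6,2],[5,-12,4],[6,-16,6],[6,-16,6],[6,-16,6]],"turn":[[0,0,0],[0,0,0],[0,0,0],[0,0,0],[0,0,0]]}'
python3 w.py w15 5 130
python3 - <<'E'
from h import *
for n in ["scene","side"]:
    p,d=manip.camera(n); cv2.imwrite(f"pics/{n}1.png",p[:,:,::-1]); P=cloud(d,manip.calibration(n)); print(n); clusters(P,yr=(-600,600))
a=cv2.imread("pics/scene1.png")[120:220,300:420]; b=cv2.imread("pics/side1.png")[200:340,300:420]
a=cv2.resize(a,None,fx=3,fy=3,interpolation=2); b=cv2.resize(b,None,fx=3,fy=3,interpolation=2)
o=np.zeros((420,720,3),np.uint8); o[:300,:360]=a;o[:,360:]=b
cv2.imwrite("pics/crop1.png",o)
E
```

```text
clock: 31.92
eef_pos: [460.1, 281.3, 151.0]
eef_rot: [3.138, -0.001, 1.567]
wrist_force: [0.8, 0.0, -0.0]
finger_gap: 93.6
clock: 32.55
eef_pos: [519.6, 121.6, 209.7]
eef_rot: [3.14, -0.001, 1.567]
wrist_force: [0.6, 1.3, -0.6]
finger_gap: 94.1
[519.47 122.07 209.72] [ 3.1398e+00 -1.2000e-03  1.5681e+00] [-0.4 -0.4  0.2] 94.0
px [263.  29.] 3622 ztop 48.6 rect [459.2 278.1] [34.5 38.7] 90 circ [459.2 279.8] 19.6
px [414.  29.] 2284 ztop 20.1 rect [617.7 273.9] [56.3 59.6] 89 circ [617.8 275.4] 29.8
px [283. 200.] 3340 ztop 71.7 rect [476.5  95.1] [53.4 52.7] 82 circ [476.5  94.9] 27.1
px [522. 223.] 7647 ztop 61.3 rect [762.1  63.7] [146.9  75.6] 90 circ [768.3  63.7] 79.5
scene
px [448. 143.] 783 ztop 122.3 rect [504.9 488.7] [58.  62.3] 54 circ [503.3 488.1] 32.3
px [385. 153.] 287 ztop 49.0 rect [457.6 280.5] [34.7 35.3] 49 circ [459.1 279.4] 19.5
px [337. 161.] 428 ztop 74.2 rect [476.3  95.8] [47.9 51.4] 35 circ [476.2  96. ] 27.7
px [400. 185.] 211 ztop 23.3 rect [617.3 274. ] [56.2 56.8] 89 circ [618.9 274.9] 30.3
px [168. 201.] 1025 ztop 56.2 rect [ 498.  -498.9] [79.5 64.8] 37 circ [ 495.3 -498.4] 46.8
px [349. 224.] 1121 ztop 62.5 rect [764.5  59. ] [ 75.1 151.9] 4 circ [766.9  58.9] 83.0
side
px [260. 222.] 1170 ztop 62.3 rect [766.8  59.6] [ 72.9 157.1] 3 circ [770.7  59.8] 84.3
px [357. 243.] 655 ztop 73.6 rect [478.1  97.1] [51.3 51.9] 81 circ [477.5  95.6] 27.7
px [294. 297.] 357 ztop 21.7 rect [618.7 277.2] [56.1 59.8] 11 circ [617.8 276.7] 31.3
px [356. 307.] 635 ztop 47.9 rect [459.7 281.1] [36.9 37.7] 8 circ [459.7 280.8] 19.7
px [324. 378.] 1460 ztop 120.7 rect [506.5 490.4] [58.8 58.7] 54 circ [506.5 489.3] 30.6
```

View pics/w15.png

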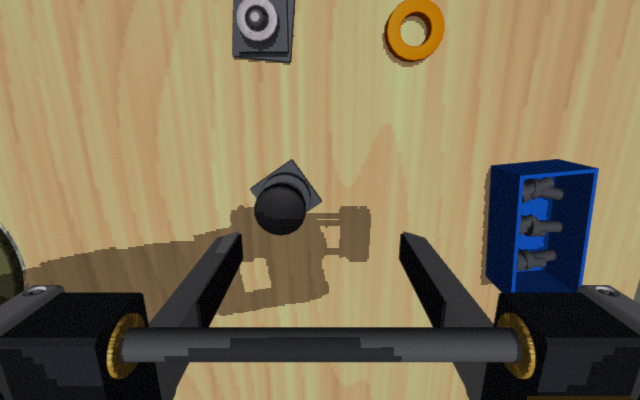

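View pics/crop1.png

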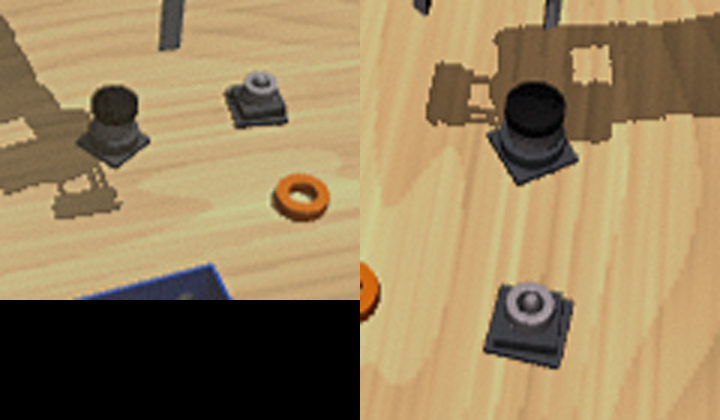

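```bash
python3 - <<'E'
import numpy as np
P=np.load("pics/w15.npy")
for c,r0,r1 in [((459.2,279.8),12.5,18.5),((476.5,95),0,25)]:
    r=np.hypot(P[...,0]-c[0],P[...,1]-c[1]);m=(r>r0)&(r<r1)&(P[...,2]>35);q=P[m]
    A=np.c_[q[:,0]-c[0],q[:,1]-c[1],np.ones(len(q))]; 
    print(np.percentile(q[:,2],[5,50,95]).round(1),np.linalg.lstsq(A,q[:,2],rcond=None)[0].round(3))
from cell import manip; print(manip.sign_off())
E
```

```text
[43.1 44.4 45.8] [-2.0000e-03  5.0000e-03  4.4449e+01]
[ 69.5  71.2 307.5] [ -1.68    4.897 107.227]
the job is handed in; nothing more can be done
None
```

Both pin kits are made up and the job is handed in after about 33 s of the 122 s allowed.

- **Thick pin:** the dark ring, the bushing and then the cap, closed side up. The orange ring was a look-alike and I left it alone.
- **Slim pin:** the square plate, then the small collar.

**Last checks**
- **Collar:** its top reads 44.4 mm, against 44 mm expected, and it is level.
- **Cap:** its top reads about 71 mm, against 70 mm expected. The depth readings ran 1–2 mm high on other parts too, so I take it as seated.
- **Cap tilt:** my numerical tilt check on the cap gave no usable result, because pixels on the gripper got into the fit. The pictures show the cap level and centred.
- **Bystanders:** the oil filter and bolt bin read within about 3 mm of where they started. The tooth shows at the same spot in the scene picture. The arm came near none of them.
- **Gripper:** it is open and clear of everything, and contact forces stayed near zero throughout.

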